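# Park the rock, free the crate

## Task

The bare rock is staying on the counter to be catalogued and the wooden crate is going out to the display room. First press the brake pedal of the rock's dolly all the way down to lock it, then flick the brake pedal of the crate's dolly all the way up to release it. Leave the brake pedal of the dolly with the clear display case as you find it.

Things in the scene. Friction and masses are not known exactly. Their poses are not given: they have to be found in the camera images.
- rock_pedal (a point): Brake pedal of the dolly bearing the bare dark rock: steel bar 14 wide, 7 thick, sticking out towards the robot, ending in a black rubber pad 34 long, 26 wide, 9 thick (mm). Point: middle of the pad's top face. Its axes turn with the pedal: x along it towards the hinge, y the level hinge axis, z off the pad's top. Hinge line at x = 80, z = -4.5, 58 above the counter. Starts up or nearly so.
- crate_pedal (a point): Same point and axes on the like pedal of the dolly bearing the slatted wooden crate (120 x 120 x 104 mm). Starts down or nearly so. Pedals swing 50 degrees between stops: up (released) 38 degrees above level, point 111 mm up; down (locked) 12 degrees below level, point 46 mm up. About 2 N at the pad moves one; it stays where left. Can be pinched from above across its width and lifted.
- case_pedal (a point): Same point and axes on the like pedal of the dolly bearing the clear display case on a black base (112 x 112 x 100 mm). Starts at any angle; not to be moved.
- rock_dolly: Dolly with the rock (110 mm wide, 95 mm high); all three are alike: plywood board 180 x 140 mm, top 62 mm above the counter, on four small wheels, too heavy to budge. Origin: on the counter under the board's centre; x points away from the pedal, which is hinged at x = -105 mm, y = 0; z up. The loads stand 85 mm or more behind the pedals' pads.

How it is judged (in metres and radians):
On the way, in this order (a step that is already met when the one before it is completed fails the run):
1. the rock's dolly is locked: its pedal is pressed down (height (world z) of rock_pedal below 0.06 m), for 0.2 s.
2. the crate's dolly is released: its pedal is flicked up (height (world z) of crate_pedal above 0.0955 m), for 0.2 s.
At the end, for the whole second after the job is handed in: The rock's pedal is down, the point on its pad within 15 mm of its lowest height (below 60 mm); the crate's pedal is up, the point on its pad within 15 mm of its highest (above 95.5 mm); the display case's pedal is within 15 mm of where it started (height (world z) of rock_pedal below 0.06 m and height (world z) of crate_pedal above 0.0955 m and distance of case_pedal from where it was at the start of the episode below 0.015 m); the robot touches nothing.
It fails at once if the brake pedal of the display case's dolly is moved by more than 15 mm (distance of case_pedal from where it was at the start of the episode above 0.015 m).
It also fails if it takes over 51 s, if anything falls off the work surface, if the arm or the gripper's body presses on something with over 40 N, if the wrist force passes 120 N, or if a joint passes its speed limit or range.

## Robot

A 7-joint arm with a two-finger parallel gripper is mounted at the origin on the work surface. World frame = base frame: x ahead of the robot, y to its left, z up, the work surface at z = 0. Lengths are in m, angles in degrees, forces in N, time in s.
With the tool pointing down it reaches from about 0.425 to 0.875 m from the base axis. Payload 4.7 kg.
Tool frame: the origin (TCP) lies midway between the tips of the shut fingers; the grasp point (between the pads) lies env.grip_point_offset behind it (env.grip_point_offset is the distance from the TCP to the grasp point, in m); z points along the fingers, y is the line along which they close (so a half turn about z gives the same grasp; the last joint's range is limited). The gripper opens to 87 mm and grips with 3 to 60 N. Pads are 19 mm wide; open, the fingers measure 117 mm over their backs; the gripper's body (75 mm by 190 mm) begins 51 mm behind the grasp point.
Start: joints at [-67.03, 18.392, -4.016, 83.108, 1.295, 78.541, -3.26], TCP at [0.245, 0.602, 0.223] pointing down, gripper open.
Joint ranges: [-163.93, 163.93], [-17.29, 119.83], [-79.2, 71.16], [3.27, 140.29], [-89.18, 269.18], [5.43, 117.66], [-154.24, 154.24]. Speed limits (degrees/s): [147.25, 147.25, 180, 180, 180, 180, 180].

## Interface

Orientations are given as [roll, pitch, yaw] about the fixed x, y, z axes, in that order (R = Rz(yaw) Ry(pitch) Rx(roll)).
In Python, from cell import env gives the robot as it stands.
- The arm moves only by the shell command python3 -m creep 'ROWS' [FORCE]. ROWS is a JSON object of lists of equal length, an entry for each row: "translation": the shift along the tool's x, y, z in units of 0.08 m (1.0 is 0.08 m), a list of three; "turn": the turn, a rotation vector about the tool's x, y, z in units of 180 degrees (1.0 is 180 degrees), a list of three; "grip": the opening, from 0 (shut) to 1 (fully open). In form: {"translation": [[x, y, z], ...], "turn": [[ax, ay, az], ...], "grip": [grip, ...]}. A call has 1 to 5 rows; each row shifts and turns the commanded pose from where the row before left it, along the tool's axes as they then stand; what a row does not reach is not made up. A row lasts 1/8 s, in which the tool goes at most 62.5 mm and 10.7 degrees, less where a joint would pass 70% of its speed; a pose out of reach is approached as far as the arm can. A call with a number of a shift or a turn outside -1 to 1 is refused whole. A call with a gripper value outside its range is refused whole. The fingers move at their own pace and stop on an object; FORCE is the grip in N (left out, the last holds). Time passes only in rows, so rows that do not move let the fingers close. It gives the time, the measured TCP pose, the force, the opening and the grip force at its end, in the units of the state.
- env.get_obs(): the state, without advancing time (a new reading comes with each control period).
- env.read_camera(name): name is "side" or "top" or "wrist"; returns a dict with "frame" (384x512x3 uint8, red, green, blue), "z_map" (384x512 float32, m along the optical axis (not along the pixel's ray), 0 where there is no reading), "K" (3x3 intrinsics, pixels), "D" ([k1, k2, p1, p2, k3] as OpenCV has them; the pictures are not rectified), "rvec" (rotation vector, rad) and "tvec" (3), from world to camera coordinates, as OpenCV has them. Camera axes: x right, y down, z forward; pixel columns grow to the right and rows downward; lengths in m; the calibration is good to about 2 mm. A picture is of the moment at which its call begins.
- env.sign_off(): hands the job in; it is judged then, once.
The state is a dict: "time_s": time; "qpos": joint angles; "joint_velocities": joint speeds; "effort": joint torques, N m; "tool_pos": TCP position; "tool_rot": TCP orientation; "force": force on the tool from outside, world axes, zero at the start; "wrist_torque": the same for the moment, N m; "grip_width": finger opening in m; "grasp_force": force on a finger pad.
Only numpy, scipy, OpenCV 4.12 (cv2) and the standard library are available. Lean on these libraries where they do the work, as an engineer would, in place of code of your own. Each camera call takes 0.05 s, during which the arm holds its last target. There are 200 camera calls.

## Working session

There is one attempt and no reset: what is moved stays moved. The work goes in short steps, Python scripts to look and compute and a shell command to move; the robot and the scene stay as the last step left them, time stands still between calls to the robot, and variables do not carry over. Pictures are saved under pics/ and viewed, at most 10 in all, crops included, and the job is handed in when it is done.

```bash
mkdir -p pics; python3 - <<'E'
from cell import env
import cv2,numpy as np
o=env.get_obs();print(o['tool_pos'],o['tool_rot'],env.grip_point_offset,o['time_s'])
ims=[]
for n in("top","side"):
    c=env.read_camera(n);np.savez(f'{n}.npz',**c)
    cv2.imwrite(f'pics/{n}.png',c['frame'][:,:,::-1]);
E
```

```text
[0.24505794 0.60143666 0.22147336] [-1.79891283e+02  8.72532976e-03  1.57840097e+02] 0.0187 0.0
```

View pics/top.png

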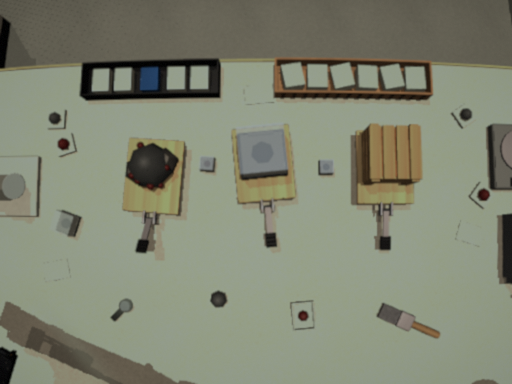

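View pics/side.png

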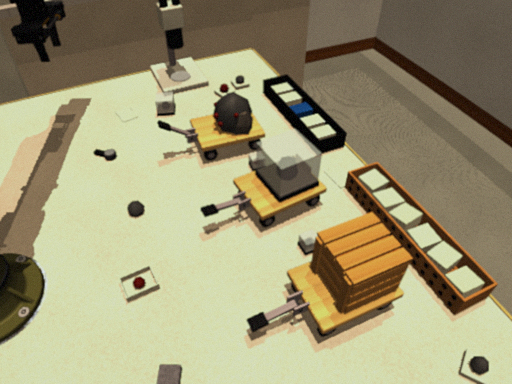

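Top view: the rock pad is at about (143,246), the case pad at (270,240) and the crate pad at (386,243). All three are black blobs at the near end of steel bars. In the side view they are at about (164,126), (209,210) and (258,322).

```bash
cat > h.py <<'E'
import cv2,numpy as np
def world(c,uv,z):
    uv=np.asarray(uv,float).reshape(-1,1,2)
    n=cv2.undistortPoints(uv,c['K'],c['D']).reshape(-1,2)
    R=cv2.Rodrigues(c['rvec'])[0]
    return (np.c_[n,np.ones(len(n))]*np.asarray(z)[:,None]-c['tvec'].reshape(1,3))@R
def blob(c,u,v,r=16,thr=45):
    m=np.zeros(c['z_map'].shape,np.uint8)
    m[v-r:v+r,u-r:u+r]=(c['frame'].max(2)<thr)[v-r:v+r,u-r:u+r]
    k,l,s,ce=cv2.connectedComponentsWithStats(m)
    i=1+np.argmax(s[1:,4]);vv,uu=np.where((l==i)&(c['z_map']>0))
    return np.c_[uu,vv],world(c,np.c_[uu,vv],c['z_map'][vv,uu])
E
python3 - <<'E'
from h import *
np.set_printoptions(precision=4,suppress=True)
for n,P in(('top',dict(rock=(143,246),case=(270,240),crate=(386,243))),('side',dict(rock=(164,126),case=(209,210),crate=(258,322)))):
    c=np.load(n+'.npz')
    for k,(u,v) in P.items():
        px,w=blob(c,u,v); print(n,k,len(px),px.min(0),px.max(0),'med',np.median(w,0),'p10',np.percentile(w,10,0),'p90',np.percentile(w,90,0))
c=np.load('top.npz')
# board: yellow hue, z 0.05-0.07
hsv=cv2.cvtColor(c['frame'],cv2.COLOR_RGB2HSV)
vv,uu=np.mgrid[:384,:512];uv=np.c_[uu.ravel(),vv.ravel()]
W=world(c,uv,c['z_map'].ravel()).reshape(384,512,3)
for k,(a,b) in dict(rock=(115,200),case=(225,305),crate=(345,425)).items():
    m=(W[...,2]>.054)&(W[...,2]<.07)&(hsv[...,1]>100)&(hsv[...,0]<35)&(hsv[...,0]>10)&(uu>a)&(uu<b)&(vv>115)&(vv<215)
    r=cv2.minAreaRect(W[m][:,:2].astype(np.float32)); print(k,r,cv2.boxPoints(r).round(3).tolist())
    s=(W[...,2]>.03)&(hsv[...,2]>60)&(uu>a)&(uu<b)&(vv>212)&(vv<235)
    w=W[s]; w=w[w[:,2]<.12]; print('bar',np.percentile(w,[10,50,90],axis=0).round(3).tolist())
E
```

```text
top rock 113 [137 240] [148 251] med [0.4754 0.2842 0.1102] p10 [0.4642 0.2753 0.1018] p90 [0.4846 0.2927 0.1167]
top case 110 [266 234] [275 245] med [ 0.4889 -0.0109  0.0724] p10 [ 0.4795 -0.0203  0.0696] p90 [ 0.5006 -0.0038  0.0759]
top crate 113 [380 237] [389 248] med [ 0.4807 -0.2865  0.0531] p10 [ 0.4709 -0.2971  0.0493] p90 [ 0.4926 -0.278   0.0563]
side rock 60 [158 121] [170 129] med [0.4725 0.2775 0.1115] p10 [0.4627 0.2718 0.1045] p90 [0.4827 0.2879 0.1191]
side case 111 [202 205] [217 215] med [ 0.4893 -0.0174  0.0726] p10 [ 0.4772 -0.0246  0.07  ] p90 [ 0.501  -0.0069  0.0745]
side crate 217 [248 313] [267 331] med [ 0.4798 -0.2928  0.0533] p10 [ 0.4681 -0.3017  0.0508] p90 [ 0.4923 -0.2826  0.0557]
rock ((0.6330762505531311, 0.2721889615058899), (0.1354789435863495, 0.15808019042015076), 85.87510681152344) [[0.5490000247955322, 0.20999999344348907], [0.7070000171661377, 0.19900000095367432], [0.7170000076293945, 0.33399999141693115], [0.5590000152587891, 0.3449999988079071]]
bar [[0.508, 0.265, 0.06], [0.532, 0.281, 0.068], [0.551, 0.293, 0.085]]
case ((0.6559115648269653, 0.004665777087211609), (0.14297810196876526, 0.13243603706359863), 5.854299068450928) [[0.578000009059906, 0.06300000101327896], [0.5920000076293945, -0.06800000369548798], [0.734000027179718, -0.05400000140070915], [0.7200000286102295, 0.07800000160932541]]
bar [[0.508, -0.013, 0.063], [0.527, -0.008, 0.067], [0.548, -0.001, 0.071]]
crate ((0.6637760400772095, -0.2861970067024231), (0.17321234941482544, 0.13443273305892944), 0.7193288803100586) [[0.5759999752044678, -0.2199999988079071], [0.578000009059906, -0.3540000021457672], [0.7509999871253967, -0.35199999809265137], [0.75, -0.21799999475479126]]
bar [[0.508, -0.296, 0.054], [0.534, -0.289, 0.058], [0.55, -0.283, 0.063]]
```

```bash
python3 -m creep '{"translation":[[0,0,0],[0,0,0],[-0.45,-0.54,0],[-0.45,-0.54,0],[-0.45,-0.54,0]],"turn":[[0,0,-0.05],[0,0,-0.05],[0,0,0],[0,0,0],[0,0,0]],"grip":[0,0,0,0,0]}' 30; python3 -m creep '{"translation":[[-0.45,-0.54,0],[-0.45,-0.54,0],[-0.45,-0.54,0],[0,0,0]],"turn":[[0,0,0],[0,0,0],[0,0,0],[0,0,0]],"grip":[0,0,0,0]}'
```

```text
time_s: 0.72
tool_pos: [0.3443, 0.4632, 0.222]
tool_rot: [-180.0, -0.0, 175.9]
force: [1.1, 0.8, 0.3]
grip_width: 0.045
grasp_force: 0.0
time_s: 1.23
tool_pos: [0.4454, 0.3222, 0.2224]
tool_rot: [-179.9, 0.1, 175.3]
force: [0.5, 0.6, 0.7]
grip_width: 0.0058
grasp_force: 0.0
```

```bash
python3 -m creep '{"translation":[[-0.37,-0.48,0],[0,0,0.4],[0,0,0]],"turn":[[0,0,0],[0,0,0],[0,0,0]],"grip":[0,0,0]}'; python3 - <<'E'
from cell import env
import cv2
c=env.read_camera("wrist");cv2.imwrite('pics/w1.png',c['frame'][:,:,::-1])
E
```

```text
time_s: 1.6
tool_pos: [0.4664, 0.287, 0.1881]
tool_rot: [-179.8, -0.3, 175.9]
force: [-0.2, 1.1, -0.5]
grip_width: 0.0006
grasp_force: 0.0
```

View pics/w1.png

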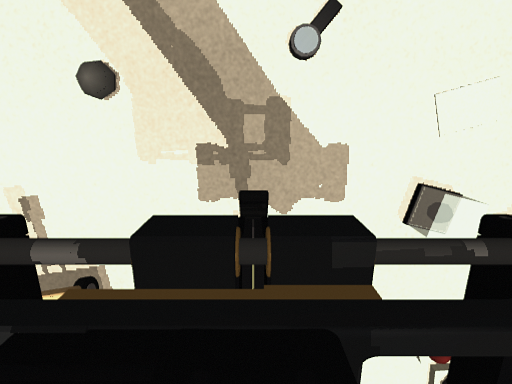

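The wrist view shows the pad's near end at about (254,200), centred sideways under the shut fingers. I'll press.

```bash
python3 -m creep '{"translation":[[0,0,0.45],[0,0,0.35],[0,0,0.25],[0,0,0.25],[0,0,0.2]],"turn":[[0,0,0],[0,0,0],[0,0,0],[0,0,0],[0,0,0]],"grip":[0,0,0,0,0]}'; python3 -m creep '{"translation":[[0,0,0.12],[0,0,0.1],[0,0,0],[0,0,0]],"turn":[[0,0,0],[0,0,0],[0,0,0],[0,0,0]],"grip":[0,0,0,0]}'
```

```text
time_s: 2.28
tool_pos: [0.4684, 0.2893, 0.0711]
tool_rot: [179.9, 0.0, 176.0]
force: [-0.7, -0.3, 2.1]
grip_width: 0.0004
grasp_force: 0.9
time_s: 2.78
tool_pos: [0.469, 0.287, 0.0532]
tool_rot: [-180.0, 0.0, 175.8]
force: [0.5, 0.7, 0.4]
grip_width: 0.0006
grasp_force: 0.0
```

```bash
python3 -m creep '{"translation":[[0,0,0.06],[0,0,0.06],[0,0,0],[0,0,0]],"turn":[[0,0,0],[0,0,0],[0,0,0],[0,0,0]],"grip":[0,0,0,0]}'; python3 - <<'E'
from cell import env
from h import *
for n in('top','side'):
    c=env.read_camera(n);np.savez(n+'2.npz',**c)
c=dict(c);cv2.imwrite('pics/s2.png',cv2.resize(c['frame'][80:200,100:300,::-1],(800,480)))
E
```

```text
time_s: 3.28
tool_pos: [0.4699, 0.2875, 0.0485]
tool_rot: [179.9, 0.1, 175.8]
force: [-9.2, -6.2, 31.7]
grip_width: 0.0009
grasp_force: 15.6
```

View pics/s2.png

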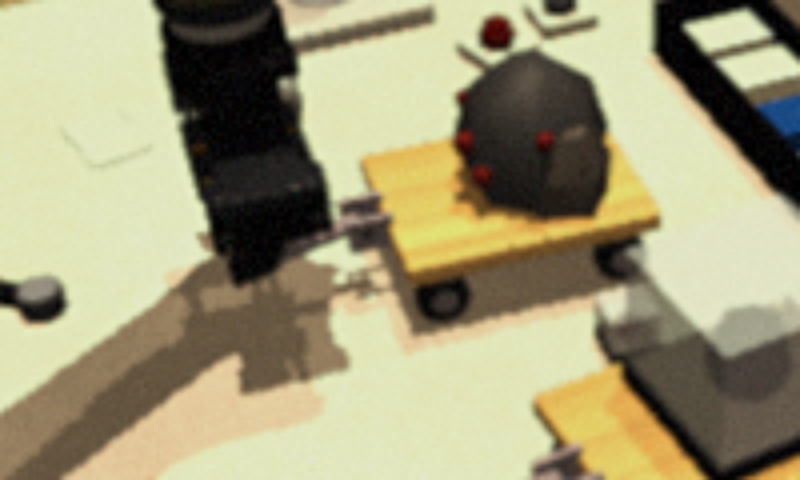

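The pedal is on its lower stop: the tip is at 48.5 mm with 32 N, and the bar slopes down in the crop. Next I'll raise the tool and cross to the crate.

```bash
python3 -m creep '{"translation":[[0,0,-0.5],[0,0,-0.7],[0,0,-0.7],[0,-0.5,0],[0,-0.6,0]],"turn":[[0,0,0],[0,0,0],[0,0,-0.023],[0,0,0],[0,0,0]],"grip":[0,0,0,0,0]}'; python3 -m creep '{"translation":[[0,-0.6,0],[0,-0.6,0],[0,-0.6,0],[0,-0.6,0],[0,-0.6,0]],"turn":[[0,0,0],[0,0,0],[0,0,0],[0,0,0],[0,0,0]],"grip":[0.6,0.6,0.6,0.6,0.6]}';python3 -m creep '{"translation":[[0,-0.6,0],[0,-0.6,0],[0,-0.6,0],[0,-0.6,0],[0,0,0]],"turn":[[0,0,0],[0,0,0],[0,0,0],[0,0,0],[0,0,0]],"grip":[0.6,0.6,0.6,0.6,0.6]}'; python3 - <<'E'
from cell import env
from h import *
np.set_printoptions(precision=4,suppress=True)
for n,(P) in(('top',dict(rock=(143,250))),('side',dict(rock=(160,135),case=(209,210)))):
    c=env.read_camera(n)
    for k,(u,v) in P.items():
        px,w=blob(c,u,v); print(n,k,len(px),np.median(w,0))
E
```

```text
time_s: 4.0
tool_pos: [0.4689, 0.1992, 0.1962]
tool_rot: [179.9, 0.1, -179.9]
force: [-0.1, -1.5, 0.2]
grip_width: 0.0003
grasp_force: 0.0
time_s: 4.62
tool_pos: [0.4682, -0.0423, 0.1954]
tool_rot: [180.0, 0.0, 180.0]
force: [0.5, 0.3, 0.1]
grip_width: 0.0421
grasp_force: 0.0
time_s: 5.25
tool_pos: [0.467, -0.2374, 0.1955]
tool_rot: [-179.9, -0.0, 179.5]
force: [0.1, 1.4, 1.0]
grip_width: 0.052
grasp_force: 0.0
top rock 104 [0.4592 0.2839 0.0461]
side rock 54 [0.4589 0.2829 0.0464]
side case 553 [ 0.4377 -0.2562  0.326 ]
```

```bash
python3 -m creep '{"translation":[[-0.16,-0.65,0],[0,0,0.6],[0,0,0]],"turn":[[0,0,0],[0,0,0],[0,0,0]],"grip":[0.6,0.6,0.6]}'; python3 - <<'E'
from cell import env
from h import *
c=env.read_camera("wrist");cv2.imwrite('pics/w2.png',c['frame'][:,:,::-1])
c=env.read_camera("side");cv2.imwrite('pics/s3.png',cv2.resize(c['frame'][200:,150:420,::-1],(800,545)))
E
```

```text
time_s: 5.72
tool_pos: [0.4791, -0.2817, 0.1441]
tool_rot: [179.8, -0.4, -179.9]
force: [-0.6, 0.4, 0.6]
grip_width: 0.0521
grasp_force: 0.0
```

View pics/w2.png

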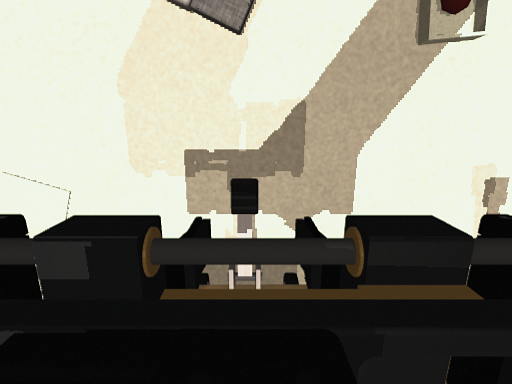

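View pics/s3.png

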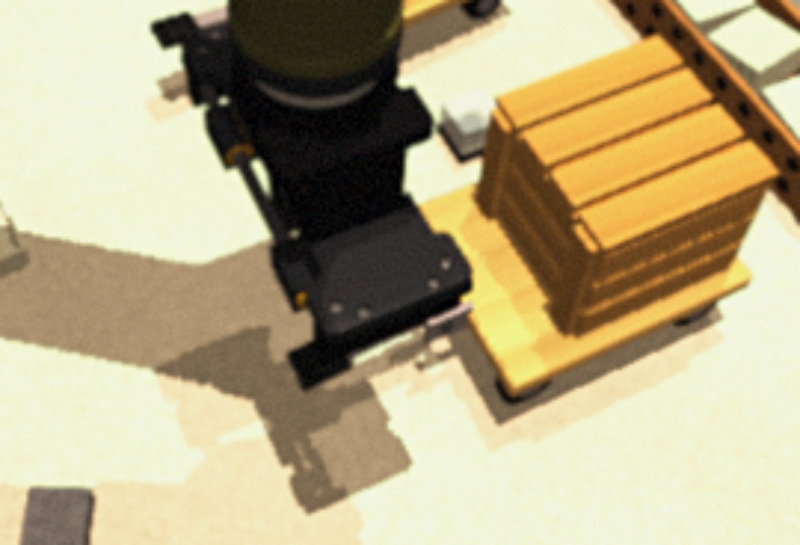

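The wrist view shows the pad at (244,196), about 10 mm to −y of the middle of the fingers (about 255). That agrees with the measured y of −0.290. I'll correct, descend and pinch.

```bash
python3 -m creep '{"translation":[[0,-0.11,0.1],[0,0,0.5],[0,0,0.4],[0,0,0.3],[0,0,0.05]],"turn":[[0,0,0],[0,0,0],[0,0,0],[0,0,0],[0,0,0]],"grip":[0.6,0.6,0.6,0.6,0.6]}'; python3 -m creep '{"translation":[[0,0,0],[0,0,0],[0,0,0],[0,0,0],[0,0,0]],"turn":[[0,0,0],[0,0,0],[0,0,0],[0,0,0],[0,0,0]],"grip":[0.2,0.2,0.2,0.2,0.2]}' 15
```

```text
time_s: 6.45
tool_pos: [0.4807, -0.2932, 0.0387]
tool_rot: [180.0, -0.1, 180.0]
force: [-0.2, -0.7, 0.2]
grip_width: 0.0525
grasp_force: 0.0
time_s: 7.08
tool_pos: [0.4822, -0.2896, 0.0396]
tool_rot: [179.7, 0.0, -179.9]
force: [0.2, 8.3, 3.0]
grip_width: 0.0259
grasp_force: 15.0
```

```bash
python3 -m creep '{"translation":[[0,0,-0.19],[-0.03,0,-0.19],[-0.07,0,-0.18],[-0.1,0,-0.16],[0,0,0]],"turn":[[0,0,0],[0,0,0],[0,0,0],[0,0,0],[0,0,0]],"grip":[0.2,0.2,0.2,0.2,0.2]}'; python3 - <<'E'
from cell import env
from h import *
c=env.read_camera("side");cv2.imwrite('pics/s4.png',cv2.resize(c['frame'][200:,150:420,::-1],(800,545)))
E
```

```text
time_s: 7.7
tool_pos: [0.4968, -0.2896, 0.0972]
tool_rot: [179.6, -0.2, -179.9]
force: [-2.9, 7.8, 4.3]
grip_width: 0.0257
grasp_force: 15.0
```

View pics/s4.png

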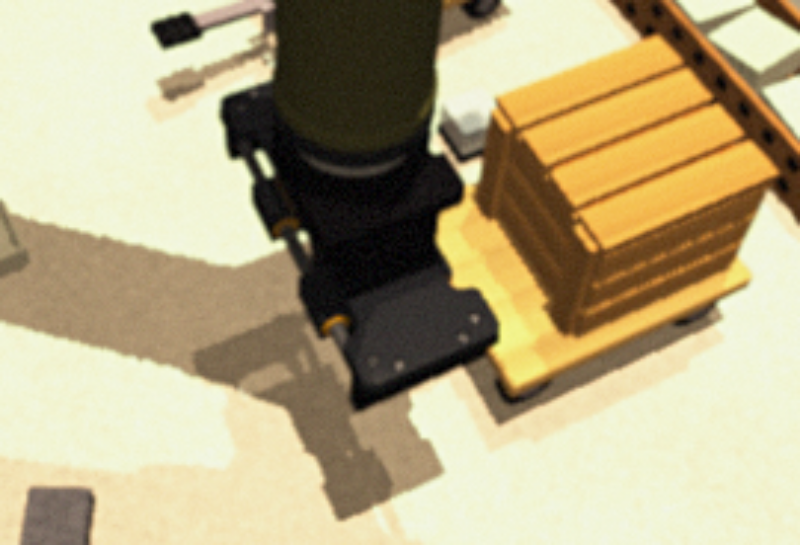

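The crop hides the pad behind the gripper, but the grip still holds at 25.7 mm. I'll open, withdraw upward and measure.

```bash
python3 -m creep '{"translation":[[0,0,0],[0,0,0],[0,0,0],[0,0,0],[0,0,0]],"turn":[[0,0,0],[0,0,0],[0,0,0],[0,0,0],[0,0,0]],"grip":[0.6,0.6,0.6,0.6,0.6]}'; python3 -m creep '{"translation":[[0,0,-0.3],[0,0,-0.6],[0,0,-0.7],[0.5,0,-0.3],[0,0,0]],"turn":[[0,0,0],[0,0,0],[0,0,0],[0,0,0],[0,0,0]],"grip":[0.6,0.6,0.6,0.6,0.6]}'; python3 - <<'E'
from cell import env
from h import *
np.set_printoptions(precision=4,suppress=True)
c=env.read_camera("side");cv2.imwrite('pics/s5.png',c['frame'][:,:,::-1])
for k,(u,v) in dict(rock=(160,133),case=(209,210),crate=(266,298)).items():
    px,w=blob(c,u,v); print(k,len(px),px.min(0),px.max(0),np.median(w,0))
E
```

```text
time_s: 8.38
tool_pos: [0.4972, -0.2937, 0.097]
tool_rot: [-180.0, 0.0, 180.0]
force: [0.4, -0.6, -0.5]
grip_width: 0.052
grasp_force: 0.0
time_s: 9.0
tool_pos: [0.4559, -0.2956, 0.2518]
tool_rot: [-180.0, 0.3, 179.8]
force: [0.5, 0.1, -1.0]
grip_width: 0.0526
grasp_force: 0.0
rock 51 [158 142] [168 148] [0.4599 0.2824 0.0462]
case 626 [195 194] [224 225] [ 0.4237 -0.273   0.3561]
crate 206 [250 282] [280 294] [ 0.4396 -0.3831  0.3328]
```

View pics/s5.png

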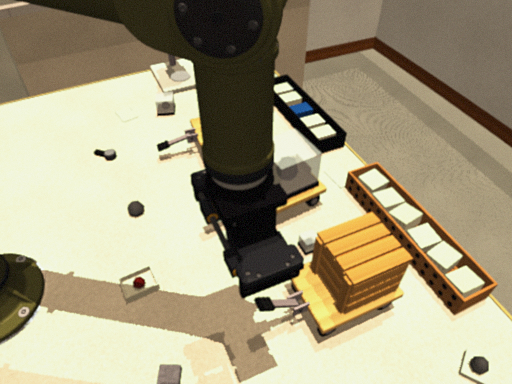

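The crate pad is visible at about (264,304), raised and clear of the gripper. The rock pad is at (163,145), down.

```bash
python3 -m creep '{"translation":[[0.3,0.5,0],[0.2,0.6,0],[0,0.6,0],[0,0.5,0],[0,0,0]],"turn":[[0,0,0],[0,0,0],[0,0,0],[0,0,0],[0,0,0]],"grip":[0.6,0.6,0.6,0.6,0.6]}'; python3 - <<'E'
from cell import env
from h import *
np.set_printoptions(precision=4,suppress=True)
c=env.read_camera("side")
for k,(u,v) in dict(rock=(160,140),case=(209,210),crate=(264,304)).items():
    px,w=blob(c,u,v,13); print(k,len(px),px.min(0),px.max(0),np.median(w,0))
c=env.read_camera("top")
for k,(u,v) in dict(rock=(143,250),case=(270,240),crate=(388,240)).items():
    px,w=blob(c,u,v,13); print(k,len(px),px.min(0),px.max(0),np.median(w,0))
E
```

```text
time_s: 9.68
tool_pos: [0.4175, -0.1136, 0.2479]
tool_rot: [180.0, -0.1, -179.6]
force: [1.0, 0.0, -0.2]
grip_width: 0.0522
grasp_force: 0.0
rock 624 [147 127] [172 152] [ 0.3972 -0.1639  0.3997]
case 102 [202 205] [217 214] [ 0.4895 -0.0163  0.0728]
crate 180 [255 298] [274 310] [ 0.4929 -0.2934  0.1102]
rock 106 [144 245] [153 256] [0.4591 0.2839 0.0457]
case 104 [266 234] [275 245] [ 0.49   -0.012   0.0732]
crate 101 [386 232] [395 243] [ 0.4958 -0.2879  0.1087]
```

Rock pad 46 mm, crate pad about 110 mm, case pad unchanged at 73 mm.

```bash
python3 -c "
from cell import env
print(env.sign_off())"
```

```text
the job is handed in; nothing more can be done
None
```

The job is handed in: the rock's dolly pedal is locked (pad 46 mm up), the crate's is released (about 110 mm up), the display case's still reads 73 mm as at the start, and the arm is clear of everything; no verdict was returned.

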